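# Set the round-bottomed cup in its tipped-over stand

### The job

The wooden stand with the round hollow has been left standing on its edge: tip it over so that it lies on the counter with its hollow facing up. Then set the round-bottomed white cup in the hollow, centred, upright and fully down in it, without dropping it or letting it fall over. Leave everything else on the counter where it stands.

Things in the scene. Friction and masses are not known exactly. Their poses are not given: they have to be found in the camera images.
- stand_mid (a point): Centre of the loose cup stand, a dark-wood block 96 x 96 x 60 mm, about 0.33 kg. It starts on one narrow 96 x 60 mm side (96 mm tall, this point 48 mm up). Axes turn with the block: x points out of the face with the hollow (level at the start; up when it lies as wanted, this point then 30 mm up), y along the level 96 mm edge, z up at the start.
- stand_hollow (a point): Centre of the mouth of the stand's hollow, in the plane of its 96 x 96 mm face, 30 mm from stand_mid along x; same axes as stand_mid. The hollow is a 45 degree funnel: mouth 60 mm across, 18 mm deep, flat floor 24 mm across. With the stand lying hollow up this point is 60 mm above the counter.
- cup_mid (a point): Centre (half-way up, on the axis) of the round-bottomed white ceramic cup: no handle, open top, 64 mm across, 76 mm tall, wall 4 mm, upper 45 mm straight-sided, bottom a half ball of 32 mm radius with an 18 mm flat it stands on (this point then 38 mm up). z points to its rim. Fully seated, the ball rests on the funnel and this point is 22 mm above stand_hollow.
- mug: Bystander: flat-bottomed white ceramic mug with a handle, 70 mm across, 85 mm tall. Origin: centre of its underside.
- jug: Bystander: steel milk jug with a handle, about 82 mm across, 105 mm tall. Origin: centre of its underside.
- tamper: Bystander: dark steel coffee tamper, 58 mm across, 90 mm tall. Origin: centre of its underside.
- blank: Bystander: dark-wood block as large as the stand but without a hollow (96 x 60 mm, 96 mm tall). Origin: centre of its underside.
- tin: Bystander: metal tea tin, 80 x 80 mm, 127 mm tall. Origin: centre of its underside.
- jar: Bystander: glass jar with a wooden cap, 72 mm across, 110 mm tall. Origin: centre of its underside.
- spoon: Bystander: steel spoon lying on the counter, 160 mm long. Origin: about mid-length.
- stand: The same stand block; origin: centre of the narrow side it stands on at the start, 48 mm from stand_mid; same axes. The rim above the hollow is 18 mm high. Pushed there, along -x, it tips about its far lower edge rather than slides, falls over by itself beyond about 32 degrees, and lies hollow up with its centre about 80 mm further along.
- cup: The same cup; origin: centre of its underside, 38 mm below cup_mid; about 0.26 kg, heavy base; z points to its rim.
Things that resemble listed ones, but are neither listed nor needed, are in the scene too. Leave any blue, green or turquoise look-alike of the cup alone.

How it is judged (in metres and radians):
On the way:
1. the stand lies flat on the counter, hollow up, at rest (angle between stand_hollow's own x axis and vertical below 0.08 rad and height (world z) of stand_hollow between 0.055 and 0.065 m and linear speed of stand below 0.03 m/s), for 0.2 s.
At the end, for the whole second after the job is handed in: The stand lies on the counter with its hollow up (within 0.08 rad, hollow's mouth 55 to 65 mm above the counter); the cup sits in the hollow with its centre within 6 mm of the hollow's axis and 18 to 26.5 mm above the mouth's plane, upright within 0.17 rad; both at rest (all of step 1 and horizontal distance between cup_mid and stand_hollow below 0.006 m and x of cup_mid in the frame of stand_hollow between 0.018 and 0.0265 m and angle between cup_mid's own z axis and vertical below 0.17 rad and linear speed of cup below 0.03 m/s); the robot touches nothing.
It fails at once if the cup is dropped (it moves faster than 0.5 m/s while the fingers do not touch it) (linear speed of cup above 0.5 m/s and contact force between the fingers and cup below 0.05 N).
It fails at once if the cup falls over (leans more than 1 rad) (angle between cup_mid's own z axis and vertical above 1 rad).
It fails at once if a bystander is moved by more than 30 mm (distance of any of mug, jug, tamper, blank, tin, jar, spoon from where it was at the start of the episode above 0.03 m).
It also fails if it takes over 58 s, if anything falls off the work surface, if the arm or the gripper's body presses on something with over 40 N, if the wrist force passes 120 N, or if a joint passes its speed limit or range.

### The arm

A 6-joint arm with a two-finger parallel gripper is mounted at the origin on the work surface. World frame = base frame: x ahead of the robot, y to its left, z up, the work surface at z = 0. Lengths are in m, angles in degrees, forces in N, time in s.
With the tool pointing down it reaches from about 0.3 to 0.75 m from the base axis. Payload 8.5 kg.
Tool frame: the origin (TCP) lies at the very end of the fingers, on their centre line; the grasp point (between the pads) lies 19 mm behind it; z points along the fingers, y is the direction in which the jaws open and shut (so a half turn about z gives the same grasp; the last joint's range is limited). The gripper opens to 85 mm and grips with 20 to 120 N. Pads are 22 mm wide; open, the fingers measure 114 mm over their backs; the gripper's body (76 mm by 85 mm) begins 54 mm behind the grasp point. The pads swing forward as they close: fully open they stand 13 mm farther back than shut.
Start: joints at [-82.065, 21.807, 74.336, -0, 83.858, -12.336], TCP at [0.191, -0.516, 0.231] pointing down, gripper open.
Joint ranges: [-178.18, 178.18], [-50.72, 133.34], [12.68, 142.11], [-81.47, 261.47], [9.98, 163.14], [-165.26, 165.26]. Speed limits (degrees/s): [136.94, 136.94, 180, 180, 180, 180].

### API

Orientations are given as a 3x3 rotation matrix whose columns are the frame's x, y, z axes.
In Python, from rig import env, vision, close_job, spotter gives the robot as it stands. The module is installed in compiled form; this text tells all that it offers.
- The arm moves only by the tool jog_arm, never from a script. Its argument "plan" is a list that holds one entry, the list of rows, each a list of 6 numbers: the shift along the tool's x, y, z in units of 40 mm (1.0 is 40 mm), then the turn, a rotation vector about the tool's x, y, z in units of 0.15 rad (1.0 is 0.15 rad). A call has 1 to 10 rows; each row shifts and turns the commanded pose from where the row before left it, along the tool's axes as they then stand; what a row does not reach is not made up. A row lasts 1/10 s, in which the tool goes at most 50 mm and 8.59 degrees, less where a joint would pass 70% of its speed; a pose out of reach is approached as far as the arm can. A call with a number of a shift or a turn outside -1 to 1 is refused whole. A call with a gripper value outside its range is refused whole. "grip" is the opening, from -1 (shut) to 1 (fully open), set as the call begins (left out, the last holds). The fingers move at their own pace and stop on an object; "squeeze" is the grip in N (left out, the last holds). Time passes only in rows, so rows that do not move let the fingers close. It gives the time, the measured TCP pose, the force and the opening at its end, in the units of the state.
- env.observe(): the state, without advancing time (a new reading comes with each control period).
- vision.get_image(name): name is "scene" or "side" or "wrist"; returns (picture, depth): 480x640x3 uint8, red, green, blue; 480x640 float32, m along the optical axis (not along the pixel's ray), 0 where there is no reading.
- vision.camera_info(name): a dict with "fx", "fy", "cx", "cy" (pixels), "k1" (the pictures are not rectified: a ray, as slopes to the right and down, at radius r is drawn at 1 + k1 r^2 times it, then the intrinsics apply), "rvec" (rotation vector, rad) and "tvec" (3), from world to camera coordinates, as OpenCV has them. Camera axes: x right, y down, z forward; pixel columns grow to the right and rows downward; lengths in m; the calibration is good to about 2 mm. A picture is of the moment at which its call begins: read the wrist's pose just before it. camera_info takes no time and is no camera call; for the wrist camera it gives the pose at the moment of the call.
- close_job(): hands the job in, once; it reports no verdict.
Trained networks look in the newest picture that a camera, given by its name, has taken for a name from the list of things; names that differ only in an ending like _2 or _b are one class to them, and where a whole thing is asked for, a point or a joint stands for the part that bears it (a point fixed in the world has none). Each returns a list of dicts, best first, with "score" (0 to 1); they miss things now and then, are a little off and sometimes report something else, mostly with a low value. They report only what shows in the picture. A call takes as long as a camera call. They do not tell look-alikes from the thing itself.
- spotter.trace(camera, query): "pixels" (480x640 bool, what is visible of it) and "rect" ([left, top, right, bottom] in pixels, round what is visible of it).
The state is a dict: "time_s": time; "q": joint angles; "qvel": joint speeds; "joint_efforts": joint torques, N m; "position": TCP position; "tool_rot": TCP orientation; "ft_force": force on the tool from outside, world axes, zero at the start; "wrist_torque": the same for the moment, N m; "grip_width": finger opening in m.
Only numpy, scipy, OpenCV 4.12 (cv2) and the standard library are available. Lean on these libraries where they do the work, as an engineer would, in place of code of your own. Each camera call takes 0.05 s, during which the arm holds its last target.

## Working session

There is one attempt and no reset: what is moved stays moved. The work goes in short steps, Python scripts to look and compute and a tool call to move; the robot and the scene stay as the last step left them, time stands still between calls to the robot, and variables do not carry over. Pictures are saved under pics/ and viewed, and the job is handed in when it is done.

Besides the shell and the picture viewer there is one more tool, called after ">>>" as a command line: name --argument value ..., lists and objects as JSON in quotes. jog_arm: Moves the arm, as the interface text tells. Its arguments: {"type":"object","properties":{"plan":{"type":"array"},"grip":{"type":"number"},"squeeze":{"type":"number"}},"required":["plan"]}

```bash
mkdir -p pics; cat > h.py <<'E'
import numpy as np, cv2
from rig import env, vision, close_job, spotter
def cam(n):
    c=vision.camera_info(n); R,_=cv2.Rodrigues(np.array(c["rvec"],float)); return c,R,np.array(c["tvec"],float).ravel()
def cloud(n,depth):
    c,R,t=cam(n)
    K=np.array([[c["fx"],0,c["cx"]],[0,c["fy"],c["cy"]],[0,0,1.]])
    v,u=np.mgrid[0:480,0:640]
    p=cv2.undistortPoints(np.stack([u.ravel(),v.ravel()],1).astype(np.float64)[:,None],K,np.array([c["k1"],0,0,0,0.])).reshape(480,640,2)
    P=np.dstack([p[...,0]*depth,p[...,1]*depth,depth])
    W=(P.reshape(-1,3)-t)@R
    W=W.reshape(480,640,3).copy(); W[depth<=0]=np.nan
    return W
def shot(n,name):
    im,d=vision.get_image(n); cv2.imwrite(f"pics/{name}.png",im[...,::-1]); W=cloud(n,d); np.savez(f"pics/{name}.npz",W=W,im=im); return im,d,W
E
python3 - <<'E'
from h import *
s=env.observe(); print(s)
for n in ["scene","side"]:
    im,d,W=shot(n,n+"0")
    c,R,t=cam(n); print(n,-R.T@t, R[2])
    for q in ["stand","cup","blank","mug"]:
        for r in spotter.trace(n,q):
            m=r["pixels"]&np.isfinite(W[...,0])
            p=W[m]
            print(n,q,round(r["score"],2),np.round(r["rect"]),m.sum(),np.round(np.nanpercentile(p,[2,50,98],axis=0),3).tolist() if m.sum() else None)
print(env.observe()["time_s"])
E
```

```text
{'time_s': 0.0, 'q': array([-8.20671239e+01,  2.18427003e+01,  7.43853794e+01, -1.45034609e-03,
        8.38584012e+01, -1.23359813e+01]), 'qvel': array([ 0.03692707, -0.0277823 , -0.05579097, -0.01494818, -0.0156778 ,
       -0.0276869 ]), 'joint_efforts': array([-1.40504533e-03, -4.48465776e+01, -2.31281769e+01, -1.96056139e-04,
        4.70466184e-03, -5.13932193e-06]), 'position': array([ 0.19048208, -0.51564556,  0.23069207]), 'tool_rot': array([[ 9.38076460e-01,  3.46428205e-01, -2.33240551e-04],
       [ 3.46428156e-01, -9.38075321e-01,  1.49145876e-03],
       [ 2.97886176e-04, -1.47990344e-03, -9.99998861e-01]]), 'ft_force': array([-0.6904886 ,  0.03551937, -0.26501609]), 'wrist_torque': array([-0.00967456,  0.00801363,  0.01974539]), 'grip_width': 0.08535241219443902}
scene [ 1.29091199 -0.2913807   1.41294822] [-0.48186404  0.177456   -0.85808881]
scene cup 0.85 [387. 156. 411. 188.] 594 [[0.424, 0.221, 0.018], [0.451, 0.253, 0.052], [0.487, 0.282, 0.08]]
scene cup 0.71 [362. 200. 384. 230.] 587 [[0.514, 0.103, 0.018], [0.537, 0.135, 0.05], [0.575, 0.163, 0.079]]
scene cup
[... 923 characters left out ...]
 0.227, 0.054], [0.593, 0.265, 0.08]]
side cup 0.77 [303. 255. 327. 290.] 635 [[0.513, 0.1, 0.023], [0.542, 0.131, 0.057], [0.571, 0.163, 0.082]]
side cup 0.69 [307. 323. 331. 356.] 792 [[0.494, 0.305, 0.02], [0.523, 0.324, 0.053], [0.553, 0.367, 0.08]]
side cup 0.67 [241. 381. 284. 435.] 2194 [[0.589, 0.483, 0.011], [0.626, 0.543, 0.115], [0.668, 0.561, 0.131]]
side cup 0.66 [336. 298. 364. 328.] 727 [[0.424, 0.22, 0.021], [0.454, 0.239, 0.054], [0.484, 0.282, 0.081]]
side blank 0.83 [331. 118. 361. 153.] 892 [[0.433, -0.533, 0.008], [0.482, -0.482, 0.073], [0.53, -0.468, 0.103]]
side mug 0.59 [308. 220. 342. 256.] 874 [[0.483, -0.036, 0.008], [0.54, 0.013, 0.057], [0.576, 0.033, 0.09]]
0.5
```

```bash
python3 - <<'E'
import cv2
for n,(a,b,c,d) in {"scene":(130,380,80,480),"side":(90,450,220,500)}.items():
    im=cv2.imread(f"pics/{n}0.png")[a:b,c:d]
    k=2 if n=="scene" else 1.65
    cv2.imwrite(f"pics/{n}0z.png",cv2.resize(im,None,fx=k,fy=k,interpolation=cv2.INTER_CUBIC))
E
```

```text
(no output)
```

View pics/scene0z.png

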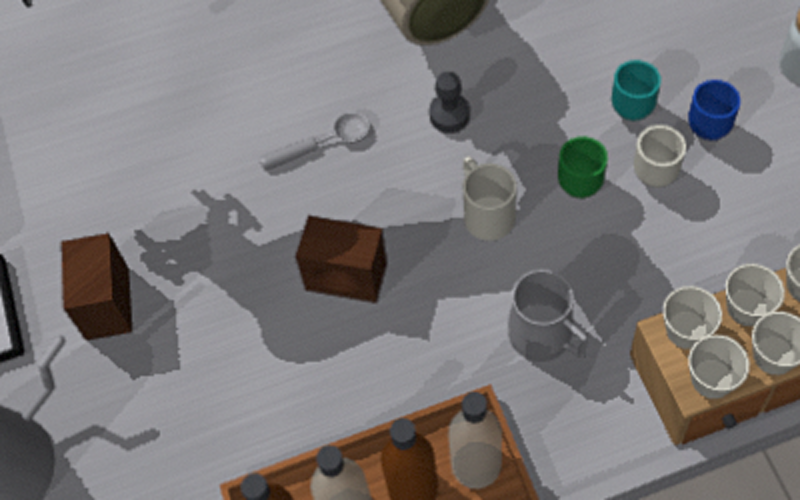

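View pics/side0z.png

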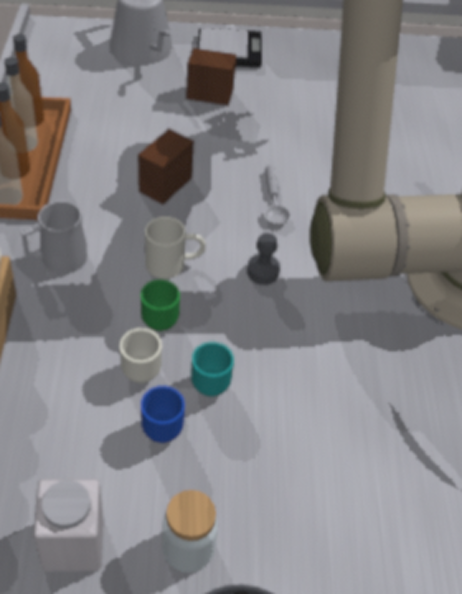

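```bash
ls pics
```

```text
scene0.npz
scene0.png
scene0z.png
side0.npz
side0.png
side0z.png
```

The scene view shows two dark blocks, one at about px (370,260) in the zoom and one at about (95,285). No hollow is visible from either camera. The white cup is at about (660,155) in the zoom. I'll fit the top faces next and then look with the wrist camera.

```bash
python3 - <<'E'
import numpy as np, cv2
from scipy.optimize import least_squares
for n in ["scene","side"]:
    z=np.load(f"pics/{n}0.npz"); W=z["W"]; im=z["im"]
    for nm,(x,y) in {"A":(.557,-.2),"B":(.48,-.5)}.items():
        m=(abs(W[...,0]-x)<.09)&(abs(W[...,1]-y)<.09)&(W[...,2]>.088)&(W[...,2]<.11)
        p=W[m]; (c,s,a)=cv2.minAreaRect(p[:,:2].astype(np.float32)*1000)
        print(n,nm,m.sum(),np.round(c),np.round(s),round(a,1),np.median(p[:,2]).round(3), cv2.boxPoints((c,s,a)).round().tolist())
    m=(abs(W[...,0]-.564)<.06)&(abs(W[...,1]-.235)<.06)&(W[...,2]>.065)&(W[...,2]<.09)
    p=W[m].astype(np.float32)*1000
    print("cup",cv2.minEnclosingCircle(p[:,:2]),p[:,2].max())
# wrist cam offset
from h import *
c,R,t=cam("wrist"); print(-R.T@t, R[2], c["fx"]); print(env.observe()["position"])
for nm,q in [("jug",0),("tamper",0),("spoon",0),("mug",0)]:
  pass
E
```

```text
scene A 884 [ 559. -206.] [97. 65.] 56.7 0.096 [[505.0, -228.0], [559.0, -264.0], [612.0, -183.0], [558.0, -147.0]]
scene B 890 [ 481. -504.] [ 61. 102.] 80.6 0.095 [[425.0, -526.0], [526.0, -542.0], [536.0, -482.0], [435.0, -465.0]]Traceback (most recent call last):
  File "<stdin>", line 11, in <module>
cv2.error: OpenCV(4.12.0) /io/opencv/modules/imgproc/src/shapedescr.cpp:201: error: (-215:Assertion failed) count >= 0 && (depth == CV_32F || depth == CV_32S) in function 'minEnclosingCircle'
```

```bash
python3 - <<'E'
import cv2,numpy as np
s=cv2.imread("pics/scene0.png"); d=cv2.imread("pics/side0.png")
cs=[s[225:295,215:285],s[240:310,95:165],d[160:230,285:355],d[105:175,312:382]]
o=np.hstack([cv2.resize(c,(200,200),interpolation=cv2.INTER_CUBIC) for c in cs])
o=np.clip(o.astype(float)*2.2,0,255).astype(np.uint8)
cv2.imwrite("pics/blocks.png",o)
E
python3 - <<'E'
from h import *
im,d,W=shot("wrist","wrist0")
c,R,t=cam("wrist"); print(-R.T@t, R, c["fx"]); print(env.observe()["position"])
for n in ["scene","side"]:
    W=np.load(f"pics/{n}0.npz")["W"]
    m=(abs(W[...,0]-.564)<.055)&(abs(W[...,1]-.235)<.055)&(W[...,2]>.068)&(W[...,2]<.09)
    p=(W[m]*1000).astype(np.float32)
    print("cup",n,m.sum(),cv2.minEnclosingCircle(np.ascontiguousarray(p[:,:2])),p[:,2].max())
E
```

```text
[ 0.25533654 -0.49108134  0.37288882] [[ 3.46560908e-01 -9.38027464e-01 -1.16726953e-04]
 [-9.03553958e-01 -3.33857847e-01  2.68568769e-01]
 [-2.51963851e-01 -9.29699672e-02 -9.63260506e-01]] 346.8602780788778
[ 0.19054356 -0.51590152  0.23129727]
cup scene 172 ((565.2102661132812, 236.81838989257812), 34.64261245727539) 80.911674
cup side 211 ((562.8511962890625, 232.8773193359375), 34.15018081665039) 83.12562
```

View pics/blocks.png

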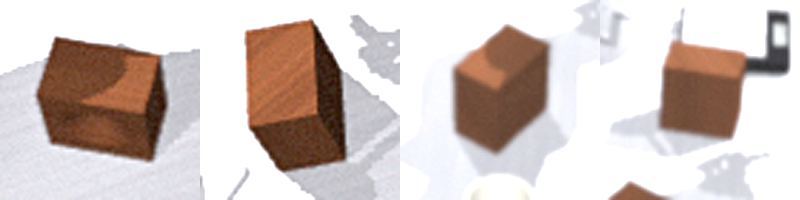

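View pics/wrist0.png

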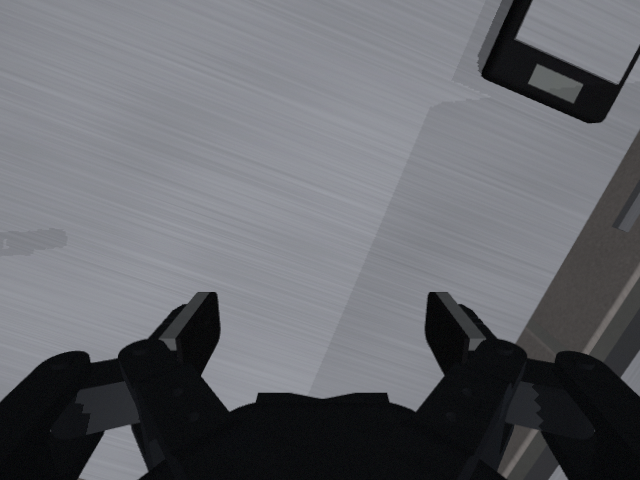

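```bash
python3 - <<'E'
import numpy as np
W=np.load("pics/scene0.npz")["W"]
for n,A in [("scene",(.836,-.549)),("side",(-.836,.549))]:
    W=np.load(f"pics/{n}0.npz")["W"]
    nn=np.array([A[0],A[1],0]); y=np.array([-nn[1],nn[0],0])
    P=W-np.array([.559,-.206,0]); a=P@nn; b=P@y; z=P[...,2]
    m=(abs(b)<.045)&(a>-.03)&(a<.05)&(z>.006)&(z<.09)
    print(n)
    for z0 in np.arange(.0,.1,.012):
        print(" ".join("%4.0f"%(1000*np.median(a[m&(abs(b-b0)<.006)&(abs(z-z0)<.006)])) if (m&(abs(b-b0)<.006)&(abs(z-z0)<.006)).any() else "  --" for b0 in np.arange(-.042,.045,.012)))
E
```

```text
scene
  --   --   --   --   --   --   --   --
  28   28   27   28   28   28   30   28
  29   28   25   23   22   26   27   28
  29   28   21   14   15   21   28   27
  27   26   18   --   --   20   28   28
  28   27   24   --   --   --   27   27
  29   28   28   27   26   27   28   28
  29   28   27   29   27   28   27   27
  --   --   --   --   --   --   --   --
side
  --   --   --   --   --   --   --   --
   5   30   33   29   29   30   36   31
   1   28   28   27   29   28   29   28
   5   29   30   28   29   29   28   28
   1   29   30   28   29   27   29   30
   7   29   28   28   28   29   29   30
   8   29   28   28   29   30   30   30
  17   29   29   30   32   30   30   29
  --   --   --   --   --   --   --   --
```

Depth settles it. Block A's face towards (0.836,-0.549) has a recess about 15 mm deep, so A is the stand. Next I'll check what is around it, both where it falls and where I approach.

```bash
python3 - <<'E'
import numpy as np
n=np.array([.836,-.549,0]); y=np.array([.549,.836,0])
pts=[]
for nm in ["scene","side"]:
    W=np.load(f"pics/{nm}0.npz")["W"].reshape(-1,3); W=W[np.isfinite(W[:,0])]
    pts.append(W)
W=np.vstack(pts)
P=W-np.array([.559,-.206,0]); a=P@n; b=P@y; z=W[:,2]
print("rows: a (from +.36 to -.24), cols b -.3..+.3 step .03 : max z mm (90pct)")
print("      "+" ".join("%4d"%(1000*bb) for bb in np.arange(-.24,.25,.03)))
for aa in np.arange(.3,-.25,-.03):
    r=[]
    for bb in np.arange(-.24,.25,.03):
        m=(abs(a-aa)<.015)&(abs(b-bb)<.015)&(z<.5)
        r.append("%4d"%(1000*np.percentile(z[m],95)) if m.sum()>2 else "  --")
    print("%5d "%(1000*aa)+" ".join(r))
E
python3 - <<'E'
from h import *
vision.get_image("scene")
W=np.load("pics/scene0.npz")["W"]
for q in ["spoon","tamper","mug"]:
    for r in spotter.trace("scene",q)[:1]:
        p=W[r["pixels"]]; p=p[np.isfinite(p[:,0])]-np.array([.559,-.206,0])
        n=np.array([.836,-.549,0]); y=np.array([.549,.836,0])
        print(q,r["score"],r["rect"],"a",np.percentile(p@n,[1,99]).round(3),"b",np.percentile(p@y,[1,99]).round(3))
E
```

```text
rows: a (from +.36 to -.24), cols b -.3..+.3 step .03 : max z mm (90pct)
      -240 -210 -180 -150 -120  -90  -60  -30    0   30   60   89  120  150  180  209  240
  300    5    6    5    5    5    6   33   32   57   87  165  210  133   13   13   35   35
  270    5    6    6    6    5    5    5   33   33   14  126  144  132  208  142   12   32
  240    6    7    6    5    5    6    5    5   20   34   33   13  127  209  143  144  134
  210    6    6    6    5    5    5    5    5    5    5   33   33   25   23  122  210  204
  180    6    5    5    6    5    5    5    5    6    6    6    9   34   32   12  137  127
  150    8    5    6    6    5    5    6    5    5    5    5    5    5   33   33   30   32
  120   95    5    6    5    6    5    5    4    5    5    5    5    6    5    6   34    9
   90    6    5    6    5    5    5    4    5    5    6    6    7    6    6    5    4    5
   60    6    5    5    5    5    5    5    5    4    7    7    7    6    6    6    5  103
   30    6    6    5    5    4    5   94   99   99   99   90    6    6    7    6   85  107
    0    6    6    6    5 
[... 239 characters left out ...]
 6    6
  -89    5    5    5    5    5    6    6    7    7    7    6    3    8   86   84    5    6
 -119    6    5    5    6    5    6    7    6    7    6    7    5   86   87   87   83    6
 -149    6    5    6   23   20    5    6    6    6    6    6    5   79   86   87   34    4
 -179    6    5    5    6   23   20    6    5    6    6    5    6   70    7    6    5   77
 -209    6    5    4    5    6   15   16   15    6    7    7    6    6    7    6    6   78
 -239    6    5    5    5    5    9   16   13    5    5   25   27    6    6    6    6    5
tamper 0.71 [297.3, 168.6, 312.4, 196.7] a [-0.296 -0.246] b [0.051 0.102]
mug 0.81 [313.5, 209.8, 338.3, 251.4] a [-0.172 -0.09 ] b [0.126 0.199]
```

```bash
cat >> h.py <<'E'
from scipy.spatial.transform import Rotation as Ro
def down(yaw_y):  # tool z down, tool y at world angle yaw_y (deg)
    a=np.radians(yaw_y); y=np.array([np.cos(a),np.sin(a),0]); z=np.array([0,0,-1.]); return np.column_stack([np.cross(y,z),y,z])
def plan(p0,R0,p1,R1,vmax=.035,rmax=.125,N=None):
    dv=Ro.from_matrix(R0.T@R1).as_rotvec(); d=np.asarray(p1)-p0
    Nr=max(1,int(np.ceil(np.linalg.norm(dv)/rmax))); N=N or max(int(np.ceil(np.linalg.norm(d)/vmax)),1); N=max(N,Nr)
    R=R0.copy(); p=np.array(p0,float); rows=[]
    for k in range(N):
        sh=np.round(R.T@((np.asarray(p1)-p)/(N-k))/.04,2)
        tr=np.round(dv/Nr/.15,2) if k<Nr else np.zeros(3)
        rows.append(np.r_[sh,tr]); p=p+R@(sh*.04); R=R@Ro.from_rotvec(tr*.15).as_matrix()
    print(N,"rows"); 
    for i in range(0,N,10): print([[float(x)+0 for x in r] for r in rows[i:i+10]])
    return p,R
def st():
    s=env.observe(); print("t",round(s["time_s"],2),"p",s["position"].round(4),"F",s["ft_force"].round(1),"w",round(s["grip_width"],4),"q",s["q"].round(1),"tilt",s["tool_rot"][:2,2].round(4),"yaw_y",round(np.degrees(np.arctan2(s["tool_rot"][1,1],s["tool_rot"][0,1])),2)); return s
n=np.array([.836,-.549,0]);
E
python3 - <<'E'
from h import *
s=st()
c=np.array([.559,-.206,0])
R1=down(-33.3)
p,R=plan(s["position"],s["tool_rot"],c+n*.075+[0,0,.231],R1)
plan(p,R,c+n*.075+[0,0,.087],R1)
E
```

```text
t 0.75 p [ 0.1905 -0.5159  0.2313] F [ 0.  -0.4  0.2] w 0.0854 q [-82.1  21.8  74.3   0.   83.9 -12.3] tilt [-0.      0.0001] yaw_y -69.73
15 rows
[[0.83, -0.17, 0.0, 0.0, 0.0, -0.71], [0.84, -0.08, 0.0, 0.0, 0.0, -0.71], [0.85, 0.01, 0.0, 0.0, 0.0, -0.71], [0.84, 0.1, 0.0, 0.0, 0.0, -0.71], [0.83, 0.19, 0.0, 0.0, 0.0, -0.71], [0.8, 0.27, 0.0, 0.0, 0.0, -0.71], [0.77, 0.36, 0.0, 0.0, 0.0, 0.0], [0.77, 0.36, 0.0, 0.0, 0.0, 0.0], [0.77, 0.36, 0.0, 0.0, 0.0, 0.0], [0.77, 0.35, 0.0, 0.0, 0.0, 0.0]]
[[0.77, 0.36, 0.0, 0.0, 0.0, 0.0], [0.77, 0.35, 0.0, 0.0, 0.0, 0.0], [0.76, 0.36, 0.0, 0.0, 0.0, 0.0], [0.77, 0.35, 0.0, 0.0, 0.0, 0.0], [0.76, 0.36, 0.01, 0.0, 0.0, 0.0]]
5 rows
[[0.0, 0.0, 0.72, 0.0, 0.0, 0.02], [0.0, 0.0, 0.72, 0.0, 0.0, 0.0], [0.0, 0.0, 0.72, 0.0, 0.0, 0.0], [0.0, 0.0, 0.72, 0.0, 0.0, 0.0], [0.0, 0.0, 0.72, 0.0, 0.0, 0.0]]
```

>>> jog_arm --plan '[[[0.83,-0.17,0,0,0,-0.71],[0.84,-0.08,0,0,0,-0.71],[0.85,0.01,0,0,0,-0.71],[0.84,0.1,0,0,0,-0.71],[0.83,0.19,0,0,0,-0.71],[0.8,0.27,0,0,0,-0.71],[0.77,0.36,0,0,0,0],[0.77,0.36,0,0,0,0],[0.77,0.36,0,0,0,0],[0.77,0.35,0,0,0,0]]]' --grip -1

```text
time_s: 1.75
position: [0.4796, -0.3358, 0.2313]
tool_rot: [[0.546, 0.838, 0.0], [0.838, -0.546, -0.0], [-0.0, 0.0, -1.0]]
ft_force: [0.9, -0.5, 0.2]
grip_width: 0.0001
```

>>> jog_arm --plan '[[[0.77,0.36,0,0,0,0],[0.77,0.35,0,0,0,0],[0.76,0.36,0,0,0,0],[0.77,0.35,0,0,0,0],[0.76,0.36,0,0,0,0],[0,0,0,0,0,0],[0,0,0,0,0,0]]]'

```text
time_s: 2.45
position: [0.622, -0.2469, 0.2309]
tool_rot: [[0.545, 0.838, -0.001], [0.838, -0.545, 0.0], [-0.0, -0.001, -1.0]]
ft_force: [-1.0, -0.7, 0.3]
grip_width: 0.0005
```

```bash
python3 - <<'E'
from h import *
s=st(); im,d,W=shot("wrist","w1")
c=np.array([.559,-.206,0]); P=W-c; yv=np.array([.549,.836,0])
print("rel a,b of tcp",(s["position"]-c)@n,(s["position"]-c)@yv)
m=(W[...,2]>.085)&(W[...,2]<.11)&(abs(P@n)<.1)&(abs(P@yv)<.1)
if m.sum()>50:
    r=cv2.minAreaRect(np.ascontiguousarray((W[m][:,:2]*1000).astype(np.float32))); print(r, np.median(W[m][:,2]))
E
```

```text
t 2.45 p [ 0.622  -0.2469  0.2309] F [-1.  -0.7  0.3] w 0.0005 q [-31.8  34.4  52.7  -0.   93.    1.3] tilt [-0.0007  0.0001] yaw_y -33.05
rel a,b of tcp 0.07509030491589075 0.000391760291407897
((556.62451171875, -206.278564453125), (96.95169067382812, 60.988155364990234), 57.31740188598633) 0.09516651612942065
```

View pics/w1.png

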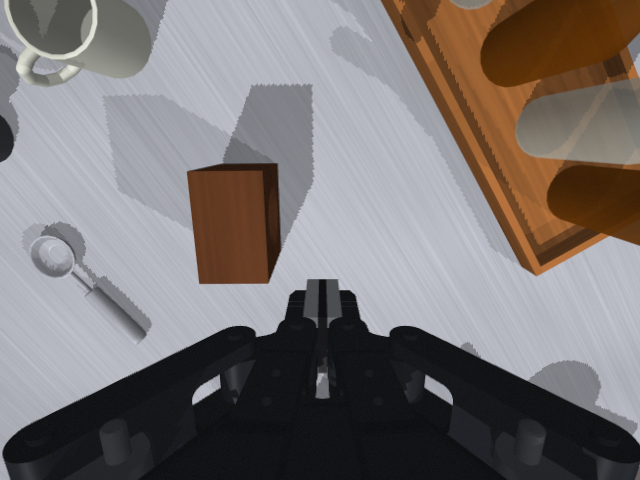

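Wrist view: the stand is at px (235,225) with the hollow just visible on its right face. The fingers are at its right and the spoon is clear to the lower left. I'll descend and approach the rim.

>>> jog_arm --plan '[[[0,0,0.9,0,0,0],[0,0,0.9,0,0,0],[0,0,0.9,0,0,0],[0,0,0.9,0,0,0],[0,-0.3,0,0,0,0],[0,-0.2,0,0,0,0],[0,0,0,0,0,0],[0,0,0,0,0,0]]]'

```text
time_s: 3.3
position: [0.6053, -0.2371, 0.0888]
tool_rot: [[0.547, 0.837, 0.002], [0.837, -0.547, -0.001], [0.0, 0.003, -1.0]]
ft_force: [0.1, 0.9, -0.4]
grip_width: -0.0003
```

```bash
python3 - <<'E'
from h import *
s=st(); im,d,W=shot("wrist","w2")
E
```

```text
t 3.3 p [ 0.6053 -0.2371  0.0888] F [ 0.1  0.9 -0.4] w -0.0003 q [-31.8  38.6  68.9  -0.   72.4   1.4] tilt [ 0.0022 -0.0014] yaw_y -33.15
```

View pics/w2.png

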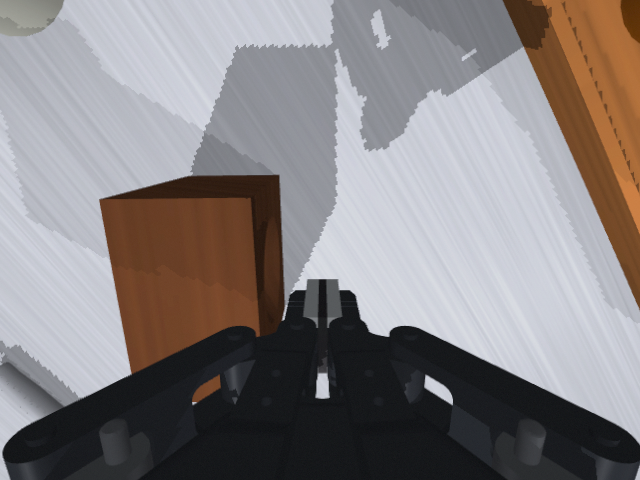

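Fingers are beside the upper rim with a small gap, stand edge at px ~262. I'll creep to contact.

>>> jog_arm --plan '[[[0,-0.15,0,0,0,0],[0,-0.1,0,0,0,0],[0,-0.1,0,0,0,0],[0,-0.1,0,0,0,0],[0,0,0,0,0,0]]]'

```text
time_s: 3.85
position: [0.5906, -0.2269, 0.0886]
tool_rot: [[0.546, 0.838, 0.003], [0.838, -0.546, -0.002], [0.0, 0.004, -1.0]]
ft_force: [2.1, -1.6, 4.1]
grip_width: 0.0
```

>>> jog_arm --plan '[[[0,-0.14,-0.07,0,0,0],[0,-0.14,-0.07,0,0,0],[0,-0.14,-0.07,0,0,0],[0,-0.15,-0.05,0,0,0],[0,-0.15,-0.05,0,0,0],[0,0,0,0,0,0]]]'

```text
time_s: 4.45
position: [0.565, -0.2101, 0.0996]
tool_rot: [[0.546, 0.838, -0.001], [0.838, -0.546, 0.001], [-0.0, -0.002, -1.0]]
ft_force: [0.3, -0.3, -0.1]
grip_width: 0.0002
```

```bash
python3 - <<'E'
from h import *
s=st(); im,d,W=shot("side","s3"); cv2.imwrite("pics/s3z.png",cv2.resize(im[120:260,230:400,::-1],None,fx=4,fy=4))
E
```

```text
t 4.45 p [ 0.565  -0.2101  0.0996] F [ 0.3 -0.3 -0.1] w 0.0002 q [-31.6  33.8  76.7   0.   69.6   1.5] tilt [-0.0013  0.0009] yaw_y -33.11
```

View pics/s3z.png

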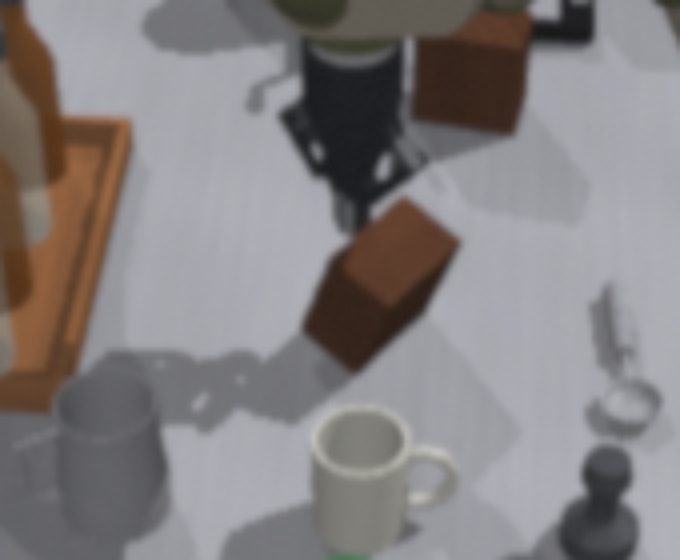

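The stand is tipping cleanly away from the fingers at px (380,280). Continuing the push.

>>> jog_arm --plan '[[[0,-0.15,-0.05,0,0,0],[0,-0.15,-0.03,0,0,0],[0,-0.15,-0.02,0,0,0],[0,-0.15,-0.01,0,0,0],[0,-0.15,0,0,0,0],[0,-0.1,0,0,0,0],[0,0,0,0,0,0],[0,0,0,0,0,0],[0,0,0,0,0,0]]]'

```text
time_s: 5.4
position: [0.5375, -0.1923, 0.1041]
tool_rot: [[0.546, 0.838, 0.0], [0.838, -0.546, -0.0], [0.0, 0.0, -1.0]]
ft_force: [-1.3, 0.0, 0.6]
grip_width: -0.0001
```

```bash
python3 - <<'E'
from h import *
s=st(); im,d,W=shot("side","s4"); cv2.imwrite("pics/s4z.png",cv2.resize(im[120:260,230:400,::-1],None,fx=4,fy=4))
E
```

```text
t 5.4 p [ 0.5375 -0.1923  0.1041] F [-1.3  0.   0.6] w -0.0001 q [-31.6  30.7  81.9   0.   67.3   1.6] tilt [ 0.0002 -0.0001] yaw_y -33.12
```

View pics/s4z.png

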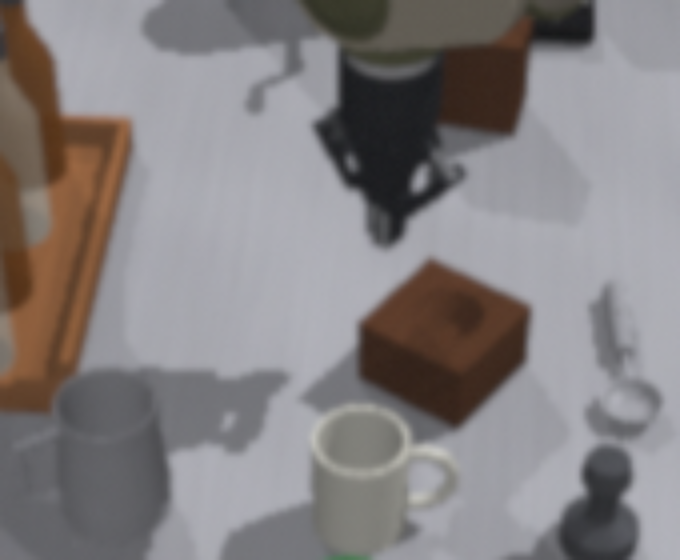

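The stand lies hollow up at px (445,340). I'll lift and measure it with all the cameras.

>>> jog_arm --plan '[[[0,0,-0.9,0,0,0],[0,0,-0.9,0,0,0],[0,0,-0.9,0,0,0],[0,0,-0.6,0,0,0],[0,0,0,0,0,0],[0,0,0,0,0,0]]]' --grip 1

```text
time_s: 6.05
position: [0.5373, -0.1922, 0.2358]
tool_rot: [[0.546, 0.838, -0.0], [0.838, -0.546, 0.0], [-0.0, -0.0, -1.0]]
ft_force: [-0.1, 0.1, -0.3]
grip_width: 0.0846
```

```bash
cat >> h.py <<'E'
def topfit(W,c,zlo,zhi,r):
    m=(np.hypot(W[...,0]-c[0],W[...,1]-c[1])<r)&(W[...,2]>zlo)&(W[...,2]<zhi)
    p=W[m]; return p,m
def rectfit(p):  # trimmed rect edges
    r=cv2.minAreaRect(np.ascontiguousarray((p[:,:2]*1000).astype(np.float32))); 
    return r
E
python3 - <<'E'
from h import *
s=st()
for nm in ["wrist","scene","side"]:
    im,d,W=shot(nm,nm+"5")
    p,m=topfit(W,(.494,-.163),.05,.07,.09)
    print(nm,m.sum()); 
    if m.sum()>50: print(rectfit(p),np.median(p[:,2]))
    # hollow
    q,m=topfit(W,(.494,-.163),.038,.052,.04)
    if m.sum()>50: print("hollow",cv2.minEnclosingCircle(np.ascontiguousarray((q[:,:2]*1000).astype(np.float32))),m.sum())
    p,m=topfit(W,(.564,.235),.068,.09,.045)
    if m.sum()>50: print("cup",cv2.minEnclosingCircle(np.ascontiguousarray((p[:,:2]*1000).astype(np.float32))))
E
```

```text
t 6.05 p [ 0.5373 -0.1922  0.2358] F [-0.1  0.1 -0.3] w 0.0846 q [-31.6  23.7  70.5  -0.   85.8   1.6] tilt [-0.  0.] yaw_y -33.12
wrist 8724
((489.66314697265625, -162.25509643554688), (96.70159149169922, 96.65953826904297), 57.712440490722656) 0.05807801697511658
hollow ((489.48675537109375, -162.61392211914062), 24.746679306030273) 1876
scene 1064
((490.00079345703125, -162.37322998046875), (98.42433166503906, 101.40872192382812), 57.35504913330078) 0.059052460653635355
hollow ((488.02618408203125, -159.74853515625), 27.467830657958984) 187
cup ((564.16455078125, 235.47552490234375), 35.19529724121094)
side 705
((491.3482971191406, -165.647705078125), (104.60887908935547, 101.64965057373047), 57.135440826416016) 0.06189902827480674
hollow ((500.80499267578125, -159.67617797851562), 33.6164436340332) 79
cup ((565.1223754882812, 233.51097106933594), 33.70591354370117)
```

View pics/wrist5.png

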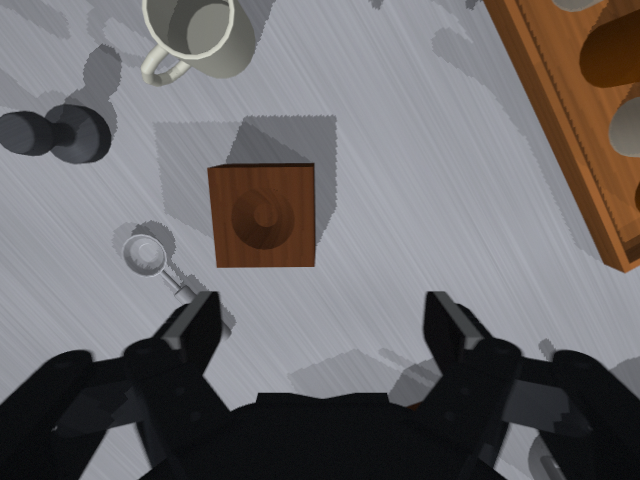

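Wrist view: the hollow is centred at px (262,217), and the stand centre is (0.4896,-0.1624) at 0.058–0.06 m height. The cup is near (0.5645,0.2345). Next, the move above the cup.

```bash
python3 - <<'E'
from h import *
s=st()
plan(s["position"],s["tool_rot"],[.5645,.2345,.205],down(35),vmax=.037,rmax=.12)
E
```

```text
t 6.2 p [ 0.537  -0.192   0.2348] F [-0.   0.7  0.2] w 0.0853 q [-31.6  23.8  70.5   0.   85.8   1.6] tilt [-0.0022  0.0014] yaw_y -33.12
12 rows
[[0.78, -0.44, 0.06, 0.0, 0.0, -0.79], [0.82, -0.34, 0.06, 0.0, 0.0, -0.79], [0.86, -0.24, 0.06, 0.0, 0.0, -0.79], [0.88, -0.14, 0.06, 0.0, 0.0, -0.79], [0.89, -0.04, 0.06, 0.0, 0.0, -0.79], [0.89, 0.07, 0.07, 0.0, 0.0, -0.79], [0.87, 0.17, 0.06, 0.0, 0.0, -0.79], [0.85, 0.28, 0.07, 0.0, 0.0, -0.79], [0.81, 0.37, 0.06, 0.0, 0.0, -0.79], [0.75, 0.47, 0.07, 0.0, 0.0, -0.79]]
[[0.7, 0.55, 0.06, 0.0, 0.0, 0.0], [0.69, 0.56, 0.07, 0.0, 0.0, 0.0]]
```

>>> jog_arm --plan '[[[0.78,-0.44,0.06,0,0,-0.79],[0.82,-0.34,0.06,0,0,-0.79],[0.86,-0.24,0.06,0,0,-0.79],[0.88,-0.14,0.06,0,0,-0.79],[0.89,-0.04,0.06,0,0,-0.79],[0.89,0.07,0.07,0,0,-0.79],[0.87,0.17,0.06,0,0,-0.79],[0.85,0.28,0.07,0,0,-0.79],[0.81,0.37,0.06,0,0,-0.79],[0.75,0.47,0.07,0,0,-0.79]]]'

```text
time_s: 7.2
position: [0.56, 0.1648, 0.2098]
tool_rot: [[-0.574, 0.819, -0.002], [0.819, 0.574, -0.0], [0.001, -0.002, -1.0]]
ft_force: [0.7, 1.3, 0.3]
grip_width: 0.0853
```

>>> jog_arm --plan '[[[0.7,0.55,0.06,0,0,0],[0.69,0.56,0.07,0,0,0],[0,0,0,0,0,0],[0,0,0,0,0,0]]]'

```text
time_s: 7.6
position: [0.5647, 0.2347, 0.2046]
tool_rot: [[-0.571, 0.821, -0.002], [0.821, 0.571, -0.001], [0.001, -0.002, -1.0]]
ft_force: [0.3, -0.4, 0.4]
grip_width: 0.0855
```

```bash
python3 - <<'E'
from h import *
s=st(); im,d,W=shot("wrist","w6")
for zl in (.066,.07):
    p,m=topfit(W,(.564,.235),zl,.09,.045); print(m.sum())
    if m.sum()>50: print("cup",cv2.minEnclosingCircle(np.ascontiguousarray((p[:,:2]*1000).astype(np.float32))),p[:,2].max())
for r in spotter.trace("wrist","cup"): print(r["score"],r["rect"],np.nanmedian(W[r["pixels"]],axis=0))
E
```

```text
t 7.6 p [0.5647 0.2347 0.2046] F [ 0.3 -0.4  0.4] w 0.0855 q [ 11.5  29.2  66.5  -0.   84.5 -23.4] tilt [-0.0019 -0.0007] yaw_y 34.85
1496
cup ((564.6751098632812, 236.0973663330078), 32.12004089355469) 0.07749841990071743
1339
cup ((564.6751098632812, 236.0973663330078), 32.12004089355469) 0.07749841990071743
0.83 [312.2, 33.8, 399.3, 130.6] [0.52268663 0.3450831  0.03023059]
0.71 [167.1, 84.5, 265.3, 172.1] [0.44583537 0.25038688 0.04087167]
0.68 [197.2, 255.4, 280.0, 341.1] [0.54686    0.12653964 0.04694322]
0.55 [281.8, 180.4, 362.1, 263.7] [0.56780938 0.23058606 0.03410171]
0.19 [77.3, 429.3, 143.3, 480.0] [ 0.52659631 -0.13160724  0.03520607]
```

View pics/w6.png

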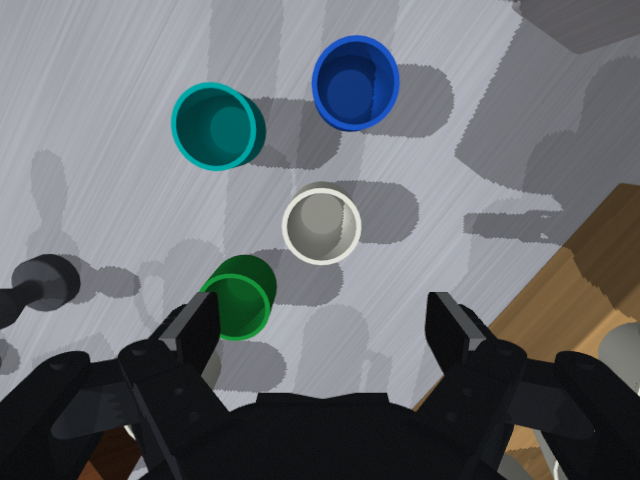

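Wrist view: the white cup rim is at px (322,226), with green, teal and blue cups around it. The jaws sit left and right with space. Rim fit gives centre (0.5647,0.2361) and radius 32.1 mm. Descending.

>>> jog_arm --plan '[[[0.03,0.02,0.8,0,0,0],[0,0,0.8,0,0,0],[0,0,0.8,0,0,0],[0,0,0.6,0,0,0],[0,0,0.5,0,0,0],[0,0,0.4,0,0,0],[0,0,0.3,0,0,0],[0,0,0,0,0,0]]]'

```text
time_s: 8.5
position: [0.5645, 0.2349, 0.0364]
tool_rot: [[-0.569, 0.822, -0.003], [0.822, 0.569, -0.001], [0.001, -0.003, -1.0]]
ft_force: [-0.5, -0.4, 0.9]
grip_width: 0.0853
```

>>> jog_arm --plan '[[[0,0,0,0,0,0],[0,0,0,0,0,0],[0,0,0,0,0,0],[0,0,0,0,0,0],[0,0,0,0,0,0],[0,0,0,0,0,0]]]' --grip -1 --squeeze 40

```text
time_s: 9.1
position: [0.5654, 0.2358, 0.0391]
tool_rot: [[-0.571, 0.821, 0.002], [0.821, 0.571, -0.0], [-0.001, 0.001, -1.0]]
ft_force: [-1.8, -1.7, 6.3]
grip_width: 0.063
```

```bash
python3 - <<'E'
from h import *
s=st(); im,d,W=shot("wrist","w7")
p,m=topfit(W,(.564,.235),.066,.09,.045); print(m.sum())
if m.sum()>50: print("cup",cv2.minEnclosingCircle(np.ascontiguousarray((p[:,:2]*1000).astype(np.float32))),p[:,2].max())
E
```

```text
t 9.1 p [0.5654 0.2358 0.0391] F [-1.8 -1.7  6.3] w 0.063 q [ 11.6  38.8  78.5  -0.   62.6 -23.2] tilt [ 0.0018 -0.    ] yaw_y 34.79
10534
cup ((560.124755859375, 240.6016082763672), 44.377376556396484) 0.08999319013805054
```

View pics/w7.png

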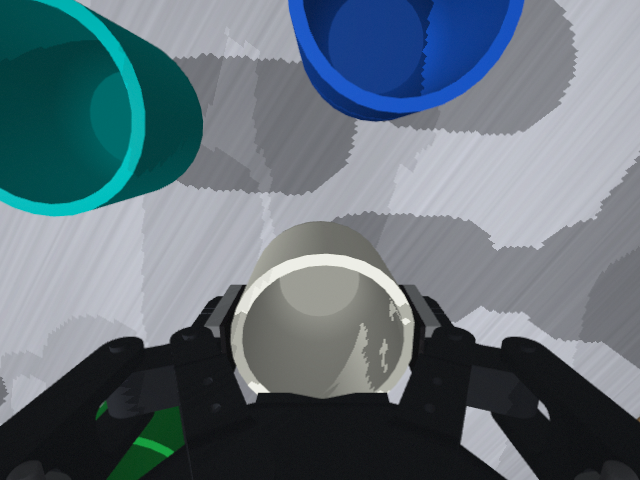

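Fingers hold the cup at 63 mm and it looks upright. Lifting.

>>> jog_arm --plan '[[[0,0,-0.2,0,0,0],[0,0,-0.4,0,0,0],[0,0,-0.7,0,0,0],[0,0,-0.8,0,0,0],[0,0,-0.8,0,0,0],[0,0,-0.7,0,0,0],[0,0,-0.4,0,0,0],[0,0,0,0,0,0],[0,0,0,0,0,0]]]'

```text
time_s: 10.05
position: [0.5646, 0.2358, 0.1971]
tool_rot: [[-0.57, 0.821, -0.001], [0.821, 0.57, -0.0], [0.0, -0.001, -1.0]]
ft_force: [-0.1, 0.7, -3.8]
grip_width: 0.063
```

```bash
python3 - <<'E'
from h import *
s=st()
plan(s["position"],s["tool_rot"],[.4896,-.1624,.2],down(35),vmax=.03)
im,d,W=shot("wrist","w8")
# cup in tool frame
P=(W-s["position"])@s["tool_rot"]
for lo in (-.07,-.06,-.05,-.045,-.04,-.035,-.03):
  m=(abs(P[...,0])<.06)&(abs(P[...,1])<.06)&(P[...,2]>lo)&(P[...,2]<lo+.005); print(lo,m.sum())
E
```

```text
t 10.05 p [0.5646 0.2358 0.1971] F [-0.1  0.7 -3.8] w 0.063 q [ 11.6  29.5  67.2   0.   83.4 -23.2] tilt [-0.0009 -0.0001] yaw_y 34.78
14 rows
[[-0.51, -0.52, 0.0, -0.01, 0.0, -0.03], [-0.51, -0.52, -0.01, 0.0, 0.0, 0.0], [-0.5, -0.52, -0.01, 0.0, 0.0, 0.0], [-0.51, -0.52, -0.01, 0.0, 0.0, 0.0], [-0.5, -0.52, 0.0, 0.0, 0.0, 0.0], [-0.51, -0.52, -0.01, 0.0, 0.0, 0.0], [-0.5, -0.52, 0.0, 0.0, 0.0, 0.0], [-0.51, -0.52, -0.01, 0.0, 0.0, 0.0], [-0.5, -0.51, 0.0, 0.0, 0.0, 0.0], [-0.51, -0.52, -0.01, 0.0, 0.0, 0.0]]
[[-0.5, -0.51, 0.0, 0.0, 0.0, 0.0], [-0.51, -0.52, -0.01, 0.0, 0.0, 0.0], [-0.5, -0.51, 0.0, 0.0, 0.0, 0.0], [-0.51, -0.52, -0.01, 0.0, 0.0, 0.0]]
-0.07 3119
-0.06 6494
-0.05 886
-0.045 877
-0.04 3215
-0.035 4093
-0.03 2561
```

View pics/w8.png

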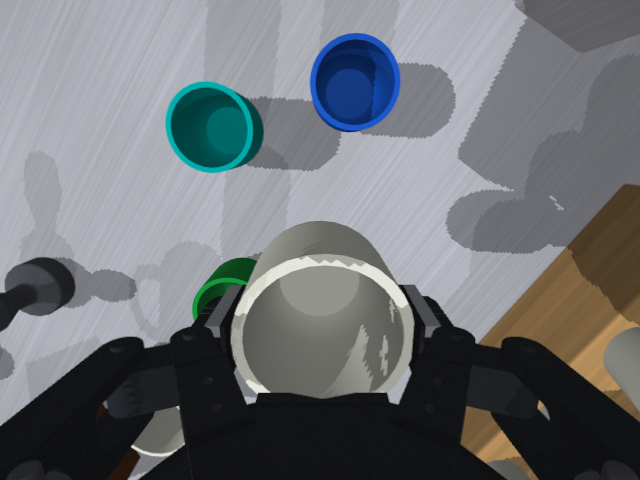

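```bash
python3 - <<'E'
import numpy as np
from scipy.optimize import least_squares
W=np.load("pics/w8.npz"); im=W["im"].astype(int); W=W["W"]
R=np.array([[-.57,.821,-.001],[.821,.57,0],[0,-.001,-1]]); P=(W-[.5646,.2358,.1971])@R
# bright rim
m=(im.min(2)>215); m[:240]=0; m[:, :225]=0; m[:,420:]=0
p=P[m]; p=p[np.isfinite(p[:,0])]; print(len(p),np.percentile(p,[2,50,98],axis=0).round(4))
f=least_squares(lambda c:np.hypot(p[:,0]-c[0],p[:,1]-c[1])-.030,[0,0],loss="soft_l1",f_scale=.002); print(f.x,np.abs(f.fun).mean())
E
```

```text
1427 [[-0.0174 -0.024  -0.0367]
 [ 0.0266  0.002  -0.035 ]
 [ 0.0316  0.0284 -0.0334]]
[0.0012857  0.00206494] 0.000862840838771771
```

>>> jog_arm --plan '[[[-0.25,-0.25,0,0,0,-0.03],[-0.5,-0.52,0,0,0,0],[-0.51,-0.52,0,0,0,0],[-0.51,-0.52,0,0,0,0],[-0.51,-0.52,0,0,0,0],[-0.51,-0.52,0,0,0,0],[-0.51,-0.52,0,0,0,0],[-0.51,-0.52,0,0,0,0],[-0.51,-0.52,0,0,0,0],[-0.51,-0.52,0,0,0,0]]]'

```text
time_s: 11.1
position: [0.5133, -0.0372, 0.1969]
tool_rot: [[-0.574, 0.819, -0.002], [0.819, 0.574, 0.0], [0.001, -0.001, -1.0]]
ft_force: [0.8, 0.2, -2.5]
grip_width: 0.0629
```

>>> jog_arm --plan '[[[-0.51,-0.52,0,0,0,0],[-0.5,-0.52,0,0,0,0],[-0.5,-0.5,0,0,0,0],[-0.5,-0.5,0,0,0,0],[-0.25,-0.27,0,0,0,0],[0,0,0,0,0,0],[0,0,0,0,0,0]]]'

```text
time_s: 11.8
position: [0.4903, -0.1622, 0.1974]
tool_rot: [[-0.574, 0.819, -0.001], [0.819, 0.574, 0.001], [0.001, -0.0, -1.0]]
ft_force: [0.2, 0.1, -2.5]
grip_width: 0.063
```

>>> jog_arm --plan '[[[-0.01,-0.01,0.4,0,0,0],[0,0,0.5,0,0,0],[0,0,0.5,0,0,0],[0,0,0.4,0,0,0],[0,0,0.2,0,0,0],[0,0,0,0,0,0],[0,0,0,0,0,0]]]'

```text
time_s: 12.5
position: [0.4909, -0.1629, 0.1184]
tool_rot: [[-0.575, 0.818, 0.001], [0.818, 0.575, -0.0], [-0.001, 0.0, -1.0]]
ft_force: [-0.5, 0.6, -1.8]
grip_width: 0.063
```

```bash
python3 - <<'E'
from h import *
s=st(); im,d,W=shot("side","s9"); cv2.imwrite("pics/s9z.png",cv2.resize(im[140:240,260:380,::-1],None,fx=5,fy=5,interpolation=cv2.INTER_CUBIC))
im,d,W=shot("scene","c9"); cv2.imwrite("pics/c9z.png",cv2.resize(im[190:300,190:320,::-1],None,fx=5,fy=5,interpolation=cv2.INTER_CUBIC))
im,d,W=shot("wrist","w9")
E
```

```text
t 12.5 p [ 0.4909 -0.1629  0.1184] F [-0.5  0.6 -1.8] w 0.063 q [-31.5  25.1  89.6   0.   65.2 -66.6] tilt [ 0.0008 -0.0004] yaw_y 35.07
```

View pics/s9z.png

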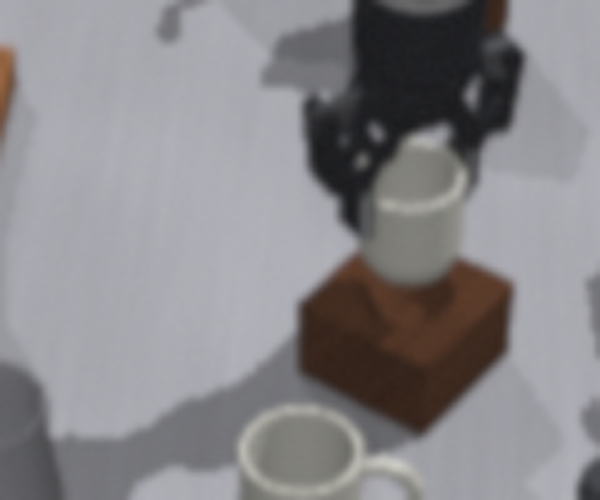

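View pics/c9z.png

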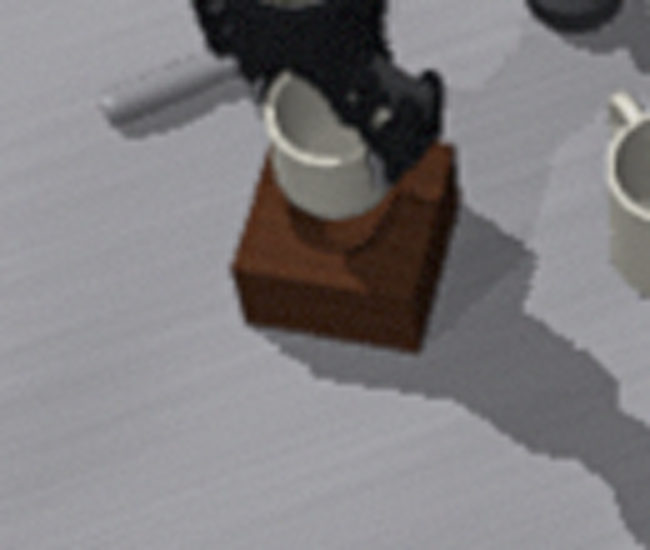

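View pics/w9.png

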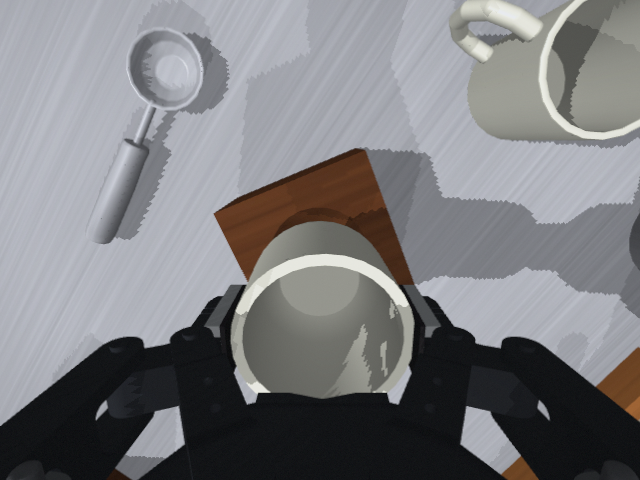

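```bash
python3 - <<'E'
import numpy as np
from scipy.optimize import least_squares
for n in ["s9","c9"]:
    z=np.load(f"pics/{n}.npz"); W=z["W"]; im=z["im"].astype(int)
    c0=np.array([.49,-.163])
    m=(np.hypot(W[...,0]-.49,W[...,1]+.163)<.045)&(W[...,2]>.112)&(W[...,2]<.146)&(im.min(2)>90)&(im.max(2)-im.min(2)<50)
    cam={"s9":np.array([.483,.972]),"c9":np.array([1.291,-.291])}[n]
    u=(cam-c0)/np.linalg.norm(cam-c0)
    p=W[m]; k=(p[:,:2]-c0)@u>0.005; p=p[k]
    f=least_squares(lambda c:np.hypot(p[:,0]-c[0],p[:,1]-c[1])-.032,c0,loss="soft_l1",f_scale=.002)
    print(n,len(p),f.x.round(4),abs(f.fun).mean())
    # stand side faces: fit centre with known size
    a=np.radians(-33.0+.3); nn=np.array([np.cos(a),np.sin(a)]);t=np.array([-nn[1],nn[0]])
    q=W[(np.hypot(W[...,0]-.49,W[...,1]+.163)<.085)&(W[...,2]>.012)&(W[...,2]<.05)][:,:2]-np.array([.4896,-.1624])
    for d in (nn,-nn,t,-t):
        e=q@d; o=q@np.array([-d[1],d[0]]); s=(e>.038)&(e<.06)&(abs(o)<.04)
        print(d.round(2),s.sum(), (np.median(e[s])*1000-48).round(1) if s.sum()>20 else "")
E
```

```text
s9 167 [ 0.4918 -0.1631] 0.001792957656447903
[ 0.84 -0.54] 0 
[-0.84  0.54] 127 -3.5
[0.54 0.84] 190 -3.4
[-0.54 -0.84] 0 
c9 121 [ 0.4909 -0.1612] 0.0010121032057056713
[ 0.84 -0.54] 201 0.1
[-0.84  0.54] 0 
[0.54 0.84] 69 0.1
[-0.54 -0.84] 0
```

Both views show the cup upright above the hollow. The three cameras agree it is about 2 mm off in +x/+y, so I'll correct that and lower it.

>>> jog_arm --plan '[[[-0.02,-0.05,0.2,0,0,0],[0,0,0.25,0,0,0],[0,0,0.2,0,0,0],[0,0,0.05,0,0,0],[0,0,0,0,0,0],[0,0,0,0,0,0]]]'

```text
time_s: 13.25
position: [0.4895, -0.1651, 0.0898]
tool_rot: [[-0.574, 0.819, 0.0], [0.819, 0.574, -0.0], [-0.0, 0.0, -1.0]]
ft_force: [-0.7, 0.5, -2.1]
grip_width: 0.0631
```

>>> jog_arm --plan '[[[0,0,0.04,0,0,0],[0,0,0.04,0,0,0],[0,0,0,0,0,0]]]'

```text
time_s: 13.55
position: [0.4893, -0.165, 0.0864]
tool_rot: [[-0.574, 0.819, -0.0], [0.819, 0.574, 0.0], [0.0, -0.0, -1.0]]
ft_force: [-0.7, 1.1, -3.0]
grip_width: 0.063
```

>>> jog_arm --plan '[[[0,0,0.03,0,0,0],[0,0,0,0,0,0],[0,0,0,0,0,0]]]'

```text
time_s: 13.85
position: [0.4894, -0.165, 0.0854]
tool_rot: [[-0.574, 0.819, 0.0], [0.819, 0.574, -0.0], [-0.0, 0.0, -1.0]]
ft_force: [0.2, -0.5, -3.3]
grip_width: 0.0631
```

>>> jog_arm --plan '[[[0,0,0.03,0,0,0],[0,0,0,0,0,0],[0,0,0,0,0,0]]]'

```text
time_s: 14.15
position: [0.4898, -0.165, 0.0845]
tool_rot: [[-0.574, 0.819, 0.001], [0.819, 0.574, -0.0], [-0.001, 0.001, -1.0]]
ft_force: [2.0, 0.9, 3.1]
grip_width: 0.0632
```

>>> jog_arm --plan '[[[0,0,0.03,0,0,0],[0,0,0,0,0,0],[0,0,0,0,0,0]]]'

```text
time_s: 14.45
position: [0.4902, -0.165, 0.084]
tool_rot: [[-0.574, 0.819, 0.003], [0.819, 0.574, -0.001], [-0.002, 0.002, -1.0]]
ft_force: [2.0, 2.8, 9.2]
grip_width: 0.0631
```

Contact at z 0.084, with a slight lateral force towards +x/+y, so I overcorrected a little. I'll shift back 1 mm and check the force.

>>> jog_arm --plan '[[[0.01,0.03,0,0,0,0],[0,0,0,0,0,0],[0,0,0,0,0,0],[0,0,0,0,0,0]]]'

```text
time_s: 14.85
position: [0.4905, -0.1642, 0.0835]
tool_rot: [[-0.574, 0.819, 0.001], [0.819, 0.574, -0.001], [-0.001, 0.001, -1.0]]
ft_force: [-0.1, 0.4, 6.6]
grip_width: 0.0633
```

>>> jog_arm --plan '[[[0,0,0,0,0,0],[0,0,0,0,0,0],[0,0,0,0,0,0],[0,0,0,0,0,0]]]' --grip 0.75 --squeeze 20

```text
time_s: 15.25
position: [0.49, -0.164, 0.0827]
tool_rot: [[-0.574, 0.819, -0.0], [0.819, 0.574, 0.0], [0.0, -0.0, -1.0]]
ft_force: [0.8, 0.1, -0.3]
grip_width: 0.0748
```

```bash
python3 - <<'E'
from h import *
s=st(); im,d,W=shot("side","s11"); cv2.imwrite("pics/s11z.png",cv2.resize(im[140:240,260:380,::-1],None,fx=5,fy=5,interpolation=cv2.INTER_CUBIC))
im,d,W=shot("wrist","w11")
E
```

```text
t 15.25 p [ 0.49   -0.164   0.0827] F [ 0.8  0.1 -0.3] w 0.0748 q [-31.6  27.9  92.2  -0.   60.  -66.7] tilt [-0.0005  0.0002] yaw_y 35.04
```

View pics/s11z.png

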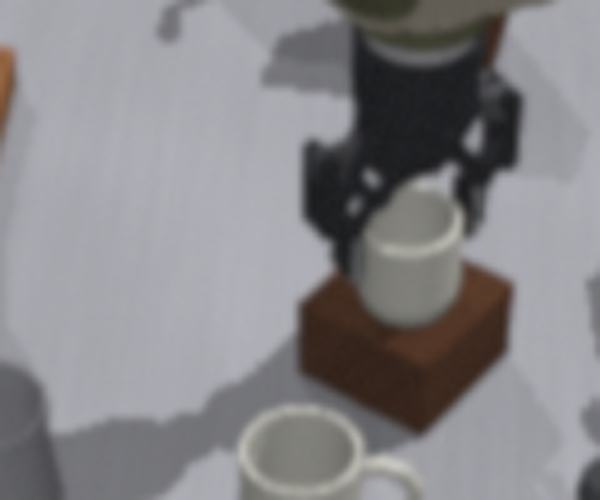

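View pics/w11.png

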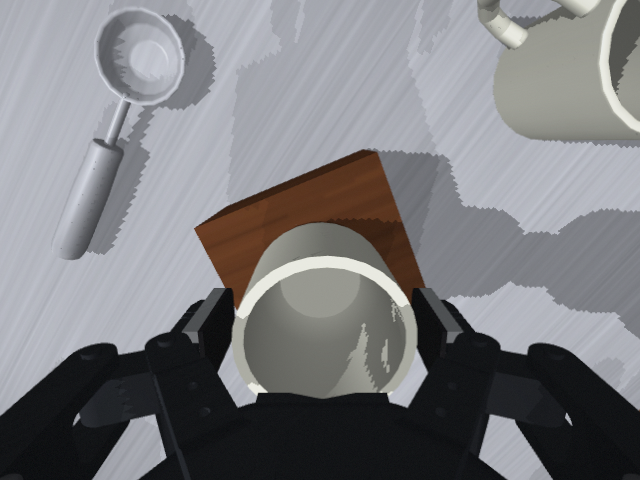

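The cup is free, upright and seated, and the fingers are clear on both sides. I'll open fully and rise straight up.

>>> jog_arm --plan '[[[0,0,0,0,0,0],[0,0,0,0,0,0],[0,0,-0.2,0,0,0],[0,0,-0.4,0,0,0],[0,0,-0.8,0,0,0],[0,0,-0.9,0,0,0],[0,0,-0.9,0,0,0],[0,0,-0.6,0,0,0],[0,0,0,0,0,0],[0,0,0,0,0,0]]]' --grip 1

```text
time_s: 16.35
position: [0.49, -0.1639, 0.2352]
tool_rot: [[-0.574, 0.819, 0.001], [0.819, 0.574, -0.0], [-0.001, 0.0, -1.0]]
ft_force: [-0.0, -0.1, 0.2]
grip_width: 0.0852
```

```bash
python3 - <<'E'
from h import *
s=st(); im,d,W=shot("wrist","w12")
p,m=topfit(W,(.49,-.163),.108,.13,.05); print("rim",m.sum(),cv2.minEnclosingCircle(np.ascontiguousarray((p[:,:2]*1000).astype(np.float32))),np.percentile(p[:,2],[5,50,95]).round(4))
A=np.c_[p[:,:2]-p[:,:2].mean(0),np.ones(len(p))]; k=p[:,2]>np.median(p[:,2])-.006; print("slope",np.linalg.lstsq(A[k],p[k,2],rcond=None)[0])
p,m=topfit(W,(.49,-.163),.052,.066,.09); print("stand",m.sum(),rectfit(p),np.median(p[:,2]))
im,d,W=shot("scene","c12"); cv2.imwrite("pics/c12z.png",cv2.resize(im[130:380,80:480,::-1],None,fx=2,fy=2,interpolation=cv2.INTER_CUBIC))
p,m=topfit(W,(.49,-.163),.112,.13,.05); print("rim",cv2.minEnclosingCircle(np.ascontiguousarray((p[:,:2]*1000).astype(np.float32))))
E
```

```text
t 16.35 p [ 0.49   -0.1639  0.2352] F [-0.  -0.1  0.2] w 0.0852 q [-31.6  18.3  79.2   0.   82.5 -66.7] tilt [ 0.0005 -0.0003] yaw_y 35.04
rim 1723 ((490.9757995605469, -161.09352111816406), 32.15277862548828) [0.1102 0.1181 0.1202]
slope [-0.03296279 -0.01208207  0.1180086 ]
stand 6640 ((489.8138427734375, -162.16632080078125), (96.29053497314453, 96.378662109375), 57.41267395019531) 0.058528720146398594
rim ((492.6275939941406, -161.5965576171875), 34.43944549560547)
```

View pics/w12.png

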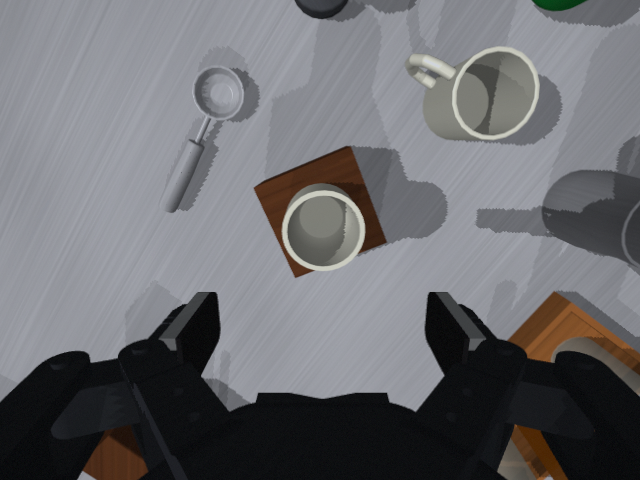

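View pics/c12z.png

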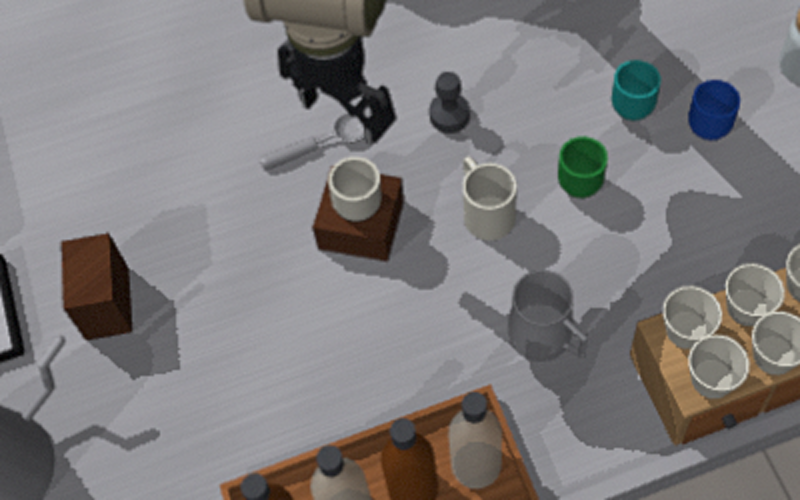

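The rim is 1.6 mm from the stand's centre and at the expected seated height. Its lean is under about 0.04 rad, nothing else has visibly moved, and the gripper is clear. Handing in.

```bash
python3 -c "
from rig import close_job; print(close_job())"
```

```text
the job is handed in; nothing more can be done
None
```

The stand now lies flat with its hollow up, and the white cup sits upright in it. I handed the job in at about 16.5 s of the 58 s; it reports no verdict.

**What I did:** The trained network disagreed between cameras about which dark block was the stand. I settled it from the depth pictures, which showed a hollow on the nearer block. I pushed that block's rim with the shut fingers until it fell over. Then I gripped the cup at 63 mm and lowered it into the hollow. It touched with a small sideways force, so I shifted it about 1 mm until that force was gone, then released it and rose clear.

**Last checks before handing in:**

| Check | Wrist camera reading | Wanted |
|---|---|---|
| Stand top height | 58.5 mm | 55–65 mm |
| Cup rim above stand top | about 60 mm | 60 mm when fully seated |
| Cup centre to hollow axis | 1.6 mm (rim against the stand's centre) | under 6 mm |
| Cup lean | at most 0.035 rad | under 0.17 rad |
| Gripper | open, 0.2 N on the wrist, about 115 mm above the rim | touching nothing |

- **Disagreement:** The scene camera puts the cup centre about 3 mm off instead of 1.6 mm, still within the limit. That fit was rougher.
- **Bystanders:** None looked moved when I compared the first and last scene pictures by eye. I did not measure them. The tin and jar were outside the cropped view, and the arm never went near them.

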